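Shut the fastener cabinet and lock it with a pin whose hole must be felt for

TASK

Push the open door of the little beige fastener cabinet shut until it seats on its catch. Then take the locking pin (the one with the long thin rod), pass its rod through the slot in the door, feel along the hidden bar behind for the one hole, push the pin fully home so that its handle meets the door, and let go. Leave the stub pin and the other things on the bench as they are.

Things in the scene. Friction and masses are not known exactly. Their poses are not given: they have to be found in the camera images.
- cabinet: Beige steel cabinet, fixed to the bench, 200 deep (x) x 270 wide (y) x 135 mm high. Origin: centre of its underside; its x axis points from the front into the cabinet, y to its left side seen from the robot, z up. The front face lies at x = -100 mm. A red open bin 60 mm high is fixed on the rear half of its top (x = -5 to 95 mm).
- bar_face (a point): Middle of the hidden flat face of the steel keeper bar behind the door, parallel to the front, 45 mm behind the shut door's outer face; axes as the cabinet's. The bar is fixed, 20 mm thick, free space behind. Its one through hole, 15 wide x 18 mm high, is at this height (95 mm above the bench); sideways (y) it lies anywhere within 35 mm either side of this point: not known.
- slot (a point): Centre of the horizontal slot in the shut door, at the door's outer face (cabinet x = -100, y = 0, z = 95 mm); axes as the cabinet's. The slot is 110 mm wide (y) and 20 mm high. It is fixed to the cabinet, so it shows where the slot will be when the door is shut.
- door (a joint): Angle of the cabinet's door in rad: 0 fully shut, grows as the free edge swings out towards the robot (to 1.6). It starts open, 0.7 to 1.35, and stays where it is left. A sprung roller catch under the free edge resists from about 0.07 rad on (some 4 N at the edge) and then snaps the door shut; seated it reads below 0.02.
- door_hinge (a point): Point on the door's upright hinge axis, 80 mm above the bench, at the door's left (+y) end, in the plane of its outer face. Axes turn with the door: -y along the outer face to the free edge, -x the outward normal (towards the robot when shut). The door: plain steel panel 236 wide, 10 thick, 36 to 122 mm above the bench, flush with the cabinet's front when shut.
- door_edge (a point): The free edge of the door, 236 mm from the hinge, in the plane of the outer face, 80 mm above the bench.
- pin_mid (a point): Centre of the handle of the locking pin (90 g) lying on the bench: a black block 80 long (x) x 20 wide (y) x 28 mm high. x points along the rod: aluminium, 10 mm in diameter, round end, 100 mm long from the handle's front end (tip 140 mm from this point), its axis 4 mm above this point (18 mm above the bench). Fully home, the handle's front meets the door.
- pin_tip (a point): The round tip of the locking pin's rod; axes as the pin's.
- stub_mid (a point): Centre of the handle of the stub pin, to be left alone: the same black handle, but a rod 18 mm thick and only 60 mm long, too thick for the hole. The two pins lie one on the right and one on the left of the cabinet's front, either way round.
- glue_mid (a point): Centre of a white glue bottle standing on the bench, 52 mm in diameter and 70 mm high; leave it.
- driver: A screwdriver lying on the bench in front of the cabinet, about 200 mm long along its x axis; leave it.
- tape: A roll of paper tape lying flat, 90 mm in diameter, 24 mm high, origin at the centre of its underside; leave it.
- jar: A clear jar standing to the left of the cabinet, 70 mm in diameter, 90 mm high, origin at the centre of its underside; leave it.
- pin: The locking pin as a whole; origin at the centre of its handle's underside, axes as at its handle's centre.
Not all that is in view belongs to the job. What is shaped like the pin but pink is not meant.

How it is judged:
On the way:
1. the door is shut and seated on its catch (value of joint door below 0.02 rad), for 0.3 s.
At the end, for the whole second after the job is handed in: The door is still seated on its catch (below 0.02 rad) and the locking pin rests in the keeper bar's hole through the door slot, its tip within 12 mm of fully home (100 mm behind the door's outer face), roughly level (within 0.25 rad of the cabinet's depth direction), released and at rest (value of joint door below 0.02 rad and x of pin_tip in the frame of cabinet between -0.012 and 0.012 m and y of pin_tip in the frame of cabinet between -0.06 and 0.06 m and z of pin_tip in the frame of cabinet between 0.08 and 0.115 m and angle between the x axis of pin_tip and the x axis of cabinet, either way round below 0.25 rad and linear speed of pin below 0.02 m/s); the robot touches nothing.
It fails at once if the stub pin is moved more than 30 mm (distance of stub_mid from where it was at the start of the episode above 0.03 m).
It fails at once if the glue bottle is moved more than 30 mm (distance of glue_mid from where it was at the start of the episode above 0.03 m).
It fails at once if the screwdriver is moved more than 30 mm (distance of driver from where it was at the start of the episode above 0.03 m).
It fails at once if the tape roll is moved more than 30 mm (distance of tape from where it was at the start of the episode above 0.03 m).
It fails at once if the jar is moved more than 30 mm (distance of jar from where it was at the start of the episode above 0.03 m).
It also fails if it takes over 72 s, if anything falls off the work surface, if the arm or the gripper's body presses on something with over 40 N, if the wrist force passes 120 N, or if a joint passes its speed limit or range.

ROBOT

A 7-joint arm with a two-finger parallel gripper is mounted at the origin on the work surface. World frame = base frame: x ahead of the robot, y to its left, z up, the work surface at z = 0. Lengths are in m, angles in rad, forces in N, time in s.
With the tool pointing down it reaches from about 0.35 to 0.9 m from the base axis. Payload 7.2 kg.
Tool frame: the origin (TCP) lies midway between the tips of the shut fingers; the grasp point (between the pads) lies 19 mm behind it; z points along the fingers, y is the line along which they close (so a half turn about z gives the same grasp; the last joint's range is limited). The gripper opens to 88 mm and grips with 3 to 60 N. Pads are 20 mm wide; open, the fingers measure 115 mm over their backs; the gripper's body (75 mm by 178 mm) begins 61 mm behind the grasp point.
Start: joints at [1.15, 0.411, -0.013, 1.596, 0.006, 1.134, -0.082], TCP at [0.216, -0.587, 0.185] pointing down, gripper open.
Joint ranges: [-2.95, 2.95], [-0.29, 1.99], [-1.47, 1.44], [0.14, 2.54], [-1.03, 4.17], [0.13, 1.85], [-2.86, 2.86]. Speed limits (rad/s): [2.39, 2.39, 3.01, 3.01, 3.14, 3.14, 3.14].

INTERFACE

Orientations are given as a 3x3 rotation matrix whose columns are the frame's x, y, z axes.
In Python, from bench import * gives the robot as it stands.
- The arm moves only by the tool apply_moves, never from a script. Its argument "targets" is one flat list of numbers, 5 for each row, row after row: the shift along the tool's x, y, z in cm, then the turn about the tool's z in degrees, then the closure, from -1 (fully open) to 1 (shut). In form: [dx, dy, dz, roll, fingers, dx, dy, dz, roll, fingers, ...]. A call has 1 to 8 rows; each row is the pose to reach, as a shift and turn from the pose commanded when the call began, along the tool's axes at that moment; what a row does not reach only later rows make up. A row lasts 1/10 s, in which the tool goes at most 50 mm and 8.59 degrees, less where a joint would pass 70% of its speed; a pose out of reach is approached as far as the arm can. A call with a gripper value outside its range is refused whole. The fingers move at their own pace and stop on an object; "newtons" is the grip in N (left out, the last holds). Time passes only in rows, so rows that repeat a pose let the fingers close. It gives the time, the measured TCP pose, the force, the opening and the grip force at its end, in the units of the state.
- get_state(): the state, without advancing time (a new reading comes with each control period).
- camera(name): name is "side" or "top" or "wrist"; returns a dict with "img" (400x640x3 uint8, red, green, blue), "fov_y" (degrees; the focal length in pixels is half the picture's height over the tangent of half this angle, whatever the lens; pixels are square), "cx", "cy" (the principal point, pixels), "D" ([k1, k2, p1, p2, k3] as OpenCV has them; the pictures are not rectified), "pose" (4x4, takes a point from camera to world coordinates). Camera axes: x right, y down, z forward; pixel columns grow to the right and rows downward; lengths in m; the calibration is good to about 2 mm. A picture is of the moment at which its call begins. There is no depth.
- finish_job(): hands the job in; it is judged then, once.
The state is a dict: "time": time; "joints": joint angles; "qd": joint speeds; "joint_efforts": joint torques, N m; "eef_pos": TCP position; "tool_rot": TCP orientation; "wrist_force": force on the tool from outside, world axes, zero at the start; "wrist_torque": the same for the moment, N m; "gripper_width": finger opening in m; "grip_force": force on a finger pad.
Only numpy, scipy, OpenCV 4.12 (cv2) and the standard library are available. Lean on these libraries where they do the work, as an engineer would, in place of code of your own. Each camera call takes 0.05 s, during which the arm holds its last target. There are 200 camera calls.

## Working session

There is one attempt and no reset: what is moved stays moved. The work goes in short steps, Python scripts to look and compute and a tool call to move; the robot and the scene stay as the last step left them, time stands still between calls to the robot, and variables do not carry over. Pictures are saved under pics/ and viewed, at most 10 in all, crops included, and the job is handed in when it is done.

Besides the shell and the picture viewer there is one more tool, called after "Call:" by a JSON object that holds its "name" and its "arguments", one argument or row to a line. apply_moves: Moves the arm, as the interface text tells. Its arguments: {"type":"object","properties":{"targets":{"type":"array","items":{"type":"number"}},"newtons":{"type":"number"}},"required":["targets"]}

```bash
ls; mkdir -p pics; python3 - <<'E'
from bench import *
import cv2,pickle,numpy as np
d={}
for n in ("side","top","wrist"):
    c=camera(n); d[n]=c; cv2.imwrite(f"pics/{n}0.png",c["img"][:,:,::-1]); print(n,c["fov_y"],c["cx"],c["cy"],c["D"],np.round(c["pose"],3).tolist())
pickle.dump(d,open("c0.pkl","wb"))
s=get_state(); print(s)
E
```

```text
pics
side 51.09214374737418 321.45361451711756 199.45121075059095 [-0.06462281  0.          0.          0.          0.        ] [[-0.848, -0.35, 0.397, 0.04], [-0.529, 0.547, -0.648, 0.785], [0.01, -0.76, -0.65, 0.845], [0.0, 0.0, 0.0, 1.0]]
top 45.10900182013157 322.937352245303 194.0048125901371 [0.04983187 0.         0.         0.         0.        ] [[0.01, -0.998, 0.059, 0.421], [-1.0, -0.011, -0.013, 0.006], [0.014, -0.059, -0.998, 1.422], [0.0, 0.0, 0.0, 1.0]]
wrist 59.650826102817554 318.490165320203 202.5983197994496 [-0.02436227  0.          0.          0.          0.        ] [[0.345, -0.904, -0.25, 0.283], [-0.938, -0.333, -0.091, -0.561], [-0.001, 0.266, -0.964, 0.384], [0.0, 0.0, 0.0, 1.0]]
{'time': 0.15, 'joints': array([ 1.14978039,  0.41172678, -0.01274377,  1.59681193,  0.00564463,
        1.13431285, -0.0822201 ]), 'qd': array([-4.43480881e-05, -1.63651554e-03, -1.51751862e-03, -1.79310642e-03,
       -8.96387739e-04, -1.81938684e-03,  1.36220953e-03]), 'joint_efforts': array([ 1.25440660e-03, -5.88332391e+01,  6.42430019e-01, -2.91293871e+01,
       -5.37030457e-02,  1.57627190e-02,  8.18146259e-05]), 'eef_pos': array([ 0.21578753, -0.58611798,  0.18481184]), 'tool_rot': array([[ 9.38385635e-01,  3.45589528e-01, -5.26959620e-04],
       [ 3.45589912e-01, -9.38384993e-01,  1.10376722e-03],
       [-1.13040607e-04, -1.21787123e-03, -9.99999252e-01]]), 'wrist_force': array([ 0.09817604,  0.29015445, -0.18879594]), 'wrist_torque': array([ 0.02065234,  0.01385685, -0.0281968 ]), 'grip_force': 0.0, 'gripper_width': 0.08748853212330339}
```

View pics/top0.png

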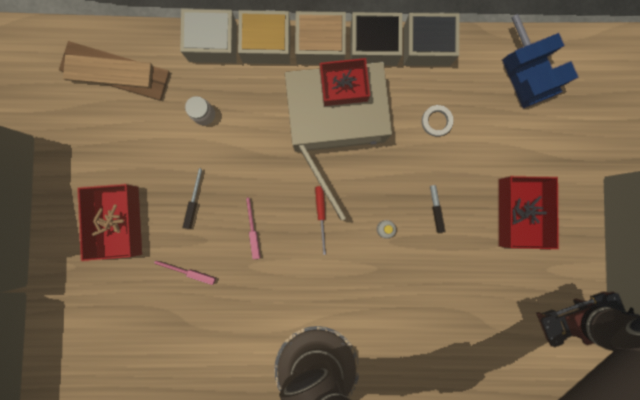

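View pics/side0.png

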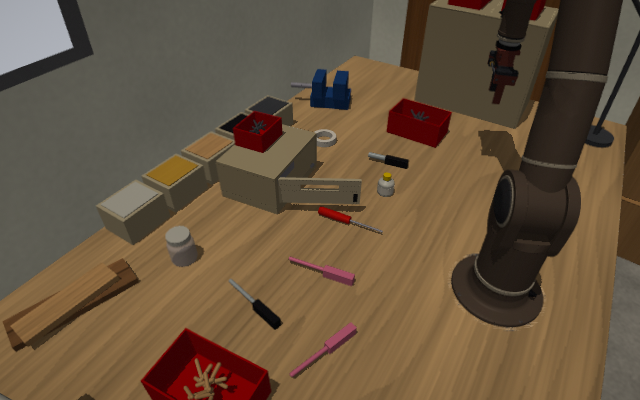

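```bash
cat > h.py <<'E'
import cv2,numpy as np,pickle
def K(c):
    f=200/np.tan(np.radians(c["fov_y"]/2)); return np.array([[f,0,c["cx"]],[0,f,c["cy"]],[0,0,1.]])
def cast(c,uv,z):
    p=cv2.undistortPoints(np.array(uv,float).reshape(-1,1,2),K(c),np.array(c["D"])).reshape(-1,2)
    d=np.c_[p,np.ones(len(p))]@c["pose"][:3,:3].T; o=c["pose"][:3,3]
    return o+d*((z-o[2])/d[:,2])[:,None]
def proj(c,P):
    P=np.array(P,float).reshape(-1,3); R=c["pose"][:3,:3]; q=(P-c["pose"][:3,3])@R
    return cv2.projectPoints(q,np.zeros(3),np.zeros(3),K(c),np.array(c["D"]))[0].reshape(-1,2)
E
python3 - <<'E'
from h import *
d=pickle.load(open("c0.pkl","rb")); t=d["top"]; im=t["img"]
cv2.imwrite("pics/a.png",cv2.resize(im[50:240,270:460,::-1],None,fx=3.1,fy=3.1,interpolation=cv2.INTER_CUBIC))
g=im.max(2)
for n,(x0,x1,y0,y1) in dict(L=(175,215,160,235),R=(425,450,180,240)).items():
    m=(g[y0:y1,x0:x1]<50).astype(np.uint8)
    k=cv2.findContours(m,0,1)[0]; k=max(k,key=cv2.contourArea)+np.array([x0,y0])
    r=cv2.minAreaRect(k); b=cv2.boxPoints(r); print(n,r,np.round(cast(t,b,.028),3).tolist(), cast(t,r[0],.02))
    hsv=cv2.cvtColor(im,cv2.COLOR_RGB2HSV)[y0:y1,x0:x1]
    m=((hsv[...,1]<60)&(hsv[...,2]>70)).astype(np.uint8)
    k=cv2.findContours(m,0,1)[0]; k=max(k,key=cv2.contourArea)+np.array([x0,y0]); r=cv2.minAreaRect(k)
    print(' rod',r,np.round(cast(t,cv2.boxPoints(r),.018),3).tolist())
E
```

```text
L ((192.0, 217.0), (0.0, 0.0), 0.0) [[0.433, 0.363, 0.028], [0.433, 0.363, 0.028], [0.433, 0.363, 0.028], [0.433, 0.363, 0.028]] [[0.43285418 0.36517287 0.02      ]]
 rod ((196.20590209960938, 185.17648315429688), (3.8805696964263916, 35.16766357421875), 14.03624439239502) [[0.477, 0.372, 0.018], [0.576, 0.35, 0.018], [0.574, 0.34, 0.018], [0.474, 0.362, 0.018]]
R ((437.4799499511719, 218.86000061035156), (22.485998153686523, 4.38406229019165), 81.8698959350586) [[0.466, -0.333, 0.028], [0.468, -0.346, 0.028], [0.404, -0.355, 0.028], [0.402, -0.342, 0.028]] [[ 0.4349585  -0.34605575  0.02      ]]
 rod ((434.2884521484375, 195.44229125976562), (21.376659393310547, 6.275716304779053), 78.69007110595703) [[0.532, -0.323, 0.018], [0.536, -0.341, 0.018], [0.475, -0.353, 0.018], [0.471, -0.335, 0.018]]
```

View pics/a.png

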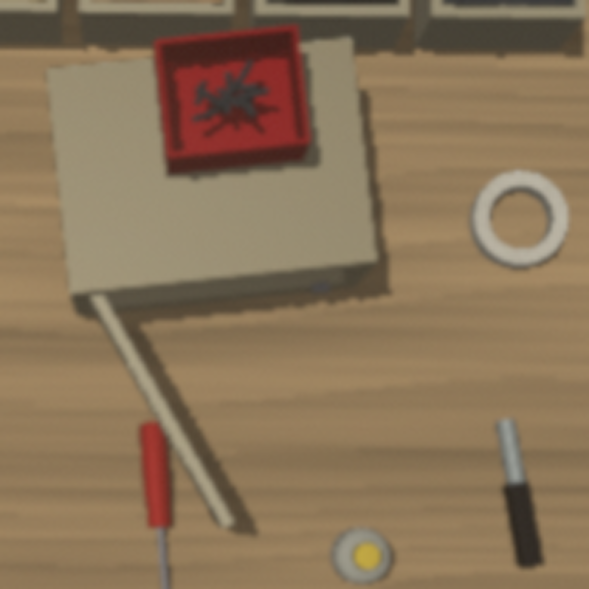

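```bash
cat >> h.py <<'E'
E
python3 - <<'E'
from h import *
d=pickle.load(open("c0.pkl","rb")); t=d["top"]
f=lambda p:(np.array(p)+.5)/3.1-.5+np.array([270,50])
c=cast(t,f([[70,294],[378,261],[353,38],[48,70]]),.135)[:,:2]; FL,FR,BR,BL=c
print(np.round(c,4).tolist(), [np.linalg.norm(v) for v in (FL-FR,FR-BR,BR-BL,BL-FL)])
ey=(FL-FR)+(BL-BR); ey/=np.linalg.norm(ey); ex=(BR-FR)+(BL-FL); ex/=np.linalg.norm(ex)
yaw=(np.arctan2(ex[1],ex[0])+np.arctan2(-ey[0],ey[1]))/2; print("yaw",yaw,np.arctan2(ex[1],ex[0]),np.arctan2(-ey[0],ey[1]))
C=c.mean(0); X=np.array([np.cos(yaw),np.sin(yaw)]); Y=np.array([-X[1],X[0]])
print("C",C,"slot",C-.1*X)
do=cast(t,f([[95,300],[222,528],[235,522],[106,296]]),.122)[:,:2]; print("door",np.round(do,4).tolist())
H=C-.1*X+.118*Y; v=do[1]-H; print("hinge",H,np.linalg.norm(v),"angle",np.arctan2(-v@X,-v@Y))
# check in side view
s=d["side"]; im=s["img"][:,:,::-1].copy()
P=[[*(C+a*X*.1+b*Y*.135),.135] for a,b in((-1,-1),(-1,1),(1,1),(1,-1))]+[[*H,.122],[*do[1],.122],[.4385,.375,.028],[.575,.345,.018]]
print(np.round(proj(s,P)).tolist())
for p in proj(s,P): cv2.circle(im,tuple(int(round(x)) for x in p),2,(255,0,255),-1)
cv2.imwrite("pics/b.png",cv2.resize(im[100:350,180:400],None,fx=2.4,fy=2.4))
E
```

```text
[[0.6292, 0.0733], [0.6614, -0.1942], [0.8577, -0.1713], [0.8256, 0.0951]] [np.float64(0.2694000227676316), np.float64(0.19760425638517132), np.float64(0.2683109381956699), np.float64(0.19760196637784805)]
yaw 0.11644548667689705 0.11308018934166433 0.11981078401212979
C [ 0.74349537 -0.04929013] slot [ 0.64417258 -0.06090839]
door [[0.6263, 0.052], [0.428, -0.061], [0.4333, -0.0723], [0.63, 0.0424]]
hinge [0.63046305 0.0562925 ] 0.23402731264391916 angle 1.162239517309354
[[317.0, 133.0], [275.0, 179.0], [216.0, 161.0], [264.0, 119.0], [278.0, 179.0], [361.0, 182.0], [265.0, 311.0], [229.0, 280.0]]
```

View pics/b.png

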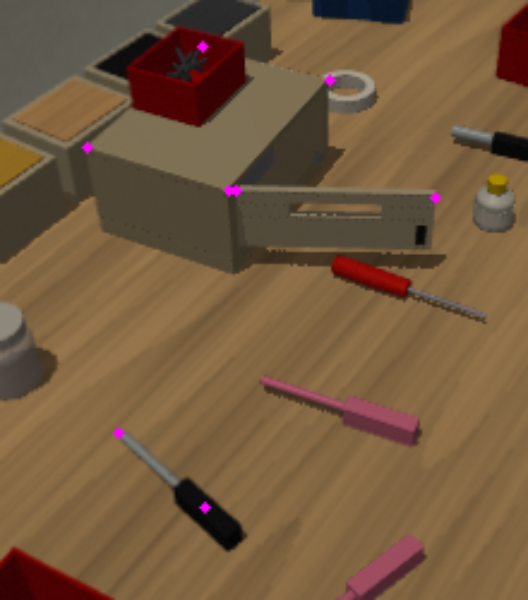

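```bash
cat >> h.py <<'E'
YAW=.1164; X=np.array([np.cos(YAW),np.sin(YAW)]); Y=np.array([-X[1],X[0]]); S=np.array([.6442,-.0609]); H=S+.118*Y
def cab(x,y): return S+x*X+y*Y          # x measured from the door's outer face
def door(th,r,off):
    return H+r*(-Y*np.cos(th)-X*np.sin(th))+off*(-X*np.cos(th)+Y*np.sin(th))
def rows(wps):
    """wps: (x,y,z,yaw): shifts from the present pose, tool axes, cm/deg"""
    from bench import get_state
    s=get_state(); R=s["tool_rot"]; p=s["eef_pos"]; y0=np.arctan2(R[1,0],R[0,0])
    print("t",round(s["time"],2),"p",np.round(p,4),"yaw",round(y0,3),"F",np.round(s["wrist_force"],1),"w",round(s["gripper_width"],4),"g",round(s["grip_force"],1))
    for w in wps: print(np.round(R.T@(np.array(w[:3])-p)*100,1),"roll",round(-np.degrees(w[3]-y0),1),"n",round(np.linalg.norm(np.array(w[:3])-p)*100,1))
E
python3 -c "
from h import *
a=door(1.162,.2,.05); rows([(*a,.185,.116),(*a,.06,.116)])
print(a,cast(pickle.load(open('c0.pkl','rb'))['top'],[387,229.5],.07))"
```

```text
t 0.15 p [ 0.2158 -0.5861  0.1848] yaw 0.353 F [ 0.1  0.3 -0.2] w 0.0875 g 0.0
[ 40.6 -47.4   0. ] roll 13.6 n 62.4
[ 40.6 -47.4  12.5] roll 13.6 n 63.7
[ 0.43238155 -0.00071379] [[ 0.40304485 -0.19205547  0.07      ]]
```

Call:
{"name": "apply_moves", "arguments": {
  "targets": [2.7, -3.2, 0, 2, 1, 5.5, -6.4, 0, 4, 1, 8.2, -9.6, 0, 6, 1, 11, -12.8, 0, 8, 1, 13.7, -16, 0, 10, 1, 16.5, -19.2, 0, 12, 1, 19.2, -22.4, 0, 13.6, 1, 22, -25.6, 0, 13.6, 1]
}}

```text
time: 0.95
eef_pos: [0.334, -0.2686, 0.1855]
tool_rot: [[0.993, 0.114, -0.0], [0.114, -0.993, -0.0], [-0.0, 0.0, -1.0]]
wrist_force: [0.9, 0.3, 0.9]
gripper_width: 0.0271
grip_force: 0.0
```

```bash
python3 -c "
from h import *
a=door(1.162,.2,.05); rows([(*a,.185,.116),(*a,.06,.116)])"
```

```text
t 0.95 p [ 0.334  -0.2686  0.1855] yaw 0.114 F [0.9 0.3 0.9] w 0.0271 g 0.0
[ 12.8 -25.5   0. ] roll -0.1 n 28.5
[ 12.8 -25.5  12.5] roll -0.1 n 31.2
```

Call:
{"name": "apply_moves", "arguments": {
  "targets": [2.1, -4.2, 0, 0, 1, 4.3, -8.5, 0, 0, 1, 6.4, -12.7, 0, 0, 1, 8.5, -17, 0, 0, 1, 10.7, -21.2, 0, 0, 1, 12.8, -25.5, 0, 0, 1, 12.8, -25.5, 4.2, 0, 1, 12.8, -25.5, 8.4, 0, 1]
}}

```text
time: 1.75
eef_pos: [0.4331, -0.0005, 0.1013]
tool_rot: [[0.993, 0.118, 0.004], [0.118, -0.993, 0.0], [0.004, 0.0, -1.0]]
wrist_force: [-0.4, -0.5, -0.4]
gripper_width: 0.0002
grip_force: 0.0
```

```bash
python3 -c "
from h import *
import numpy as np
rows([(*door(1.162,.2,.05),.06,.116)]+[(*door(t,.2,.012),.06,.116) for t in np.arange(1.1,.05,-.15)])"
```

```text
t 1.75 p [ 0.4331 -0.0005  0.1013] yaw 0.119 F [-0.4 -0.5 -0.4] w 0.0002 g 0.0
[-0.1  0.   4.1] roll 0.1 n 4.1
[1.9 4.7 4.1] roll 0.1 n 6.5
[3.3 7.3 4.1] roll 0.1 n 9.0
[5.  9.7 4.1] roll 0.1 n 11.7
[ 7.2 11.9  4.2] roll 0.1 n 14.5
[ 9.6 13.6  4.2] roll 0.1 n 17.2
[12.2 15.   4.2] roll 0.1 n 19.8
[15.1 16.   4.2] roll 0.1 n 22.4
[18.  16.6  4.2] roll 0.1 n 24.9
```

Call:
{"name": "apply_moves", "arguments": {
  "targets": [0, 0, 4.1, 0, 1, 0.5, 1.5, 4.1, 0, 1, 1.2, 3.2, 4.1, 0, 1, 1.9, 4.7, 4.1, 0, 1, 2.6, 6, 4.1, 0, 1, 3.3, 7.3, 4.1, 0, 1, 4.1, 8.5, 4.1, 0, 1, 5, 9.7, 4.1, 0, 1]
}}

```text
time: 2.55
eef_pos: [0.4933, -0.0936, 0.0605]
tool_rot: [[0.993, 0.115, 0.0], [0.115, -0.993, -0.0], [0.0, 0.0, -1.0]]
wrist_force: [0.4, 0.8, -0.2]
gripper_width: 0.0003
grip_force: 0.2
```

```bash
python3 -c "
from h import *
import numpy as np
rows([(*door(t,.2,.012),.06,.116) for t in np.arange(.8,.04,-.1)])"
```

```text
t 2.55 p [ 0.4933 -0.0936  0.0605] yaw 0.115 F [ 0.4  0.8 -0.2] w 0.0003 g 0.2
[ 0.2 -0.2  0.1] roll -0.0 n 0.3
[1.6 1.2 0.1] roll -0.0 n 2.0
[3.1 2.5 0.1] roll -0.0 n 4.0
[4.7 3.7 0.1] roll -0.0 n 6.0
[6.5 4.7 0.1] roll -0.0 n 8.0
[8.3 5.4 0.1] roll -0.0 n 9.9
[10.2  6.1  0.1] roll -0.0 n 11.9
[12.2  6.5  0.1] roll -0.0 n 13.8
```

Call:
{"name": "apply_moves", "arguments": {
  "targets": [1.6, 1.2, 0, 0, 1, 3.1, 2.5, 0, 0, 1, 4.7, 3.7, 0, 0, 1, 6.5, 4.7, 0, 0, 1, 8.3, 5.4, 0, 0, 1, 10.2, 6.1, 0, 0, 1, 11.2, 6.4, 0, 0, 1, 12.2, 6.5, 0, 0, 1]
}}

```text
time: 3.35
eef_pos: [0.6216, -0.1439, 0.0601]
tool_rot: [[0.993, 0.115, -0.001], [0.115, -0.993, -0.0], [-0.001, 0.0, -1.0]]
wrist_force: [0.0, -0.2, 0.5]
gripper_width: 0.0002
grip_force: 0.0
```

```bash
python3 -c "
from h import *
rows([(*door(t,.2,.01),.06,.116) for t in (.05,.0,-.02)])"
```

```text
t 3.35 p [ 0.6216 -0.1439  0.0601] yaw 0.115 F [ 0.  -0.2  0.5] w 0.0002 g 0.0
[1.2 0.1 0. ] roll -0.1 n 1.2
[2.2 0.2 0. ] roll -0.1 n 2.2
[2.6 0.2 0. ] roll -0.1 n 2.6
```

Call:
{"name": "apply_moves", "arguments": {
  "targets": [0.4, 0, 0, 0, 1, 0.8, 0, 0, 0, 1, 1.1, 0, 0, 0, 1, 1.4, 0, 0, 0, 1, 1.6, 0, 0, 0, 1, 1.8, 0, 0, 0, 1, 2.0, 0, 0, 0, 1, 2.1, 0, 0, 0, 1]
}}

```text
time: 4.15
eef_pos: [0.6418, -0.141, 0.0605]
tool_rot: [[0.993, 0.115, -0.0], [0.115, -0.993, -0.0], [-0.0, 0.0, -1.0]]
wrist_force: [-0.9, -0.8, 0.4]
gripper_width: 0.0005
grip_force: 0.5
```

Call:
{"name": "apply_moves", "arguments": {
  "targets": [0.1, 0, 0, 0, 1, 0.2, 0, 0, 0, 1, 0.3, 0, 0, 0, 1, 0.3, 0, 0, 0, 1]
}}

```text
time: 4.55
eef_pos: [0.6441, -0.1406, 0.0605]
tool_rot: [[0.993, 0.115, -0.002], [0.115, -0.993, -0.0], [-0.002, -0.0, -1.0]]
wrist_force: [-5.5, -0.8, 3.8]
gripper_width: 0.0008
grip_force: 2.8
```

Call:
{"name": "apply_moves", "arguments": {
  "targets": [0.1, 0, 0, 0, 1, 0.2, 0, 0, 0, 1, 0.3, 0, 0, 0, 1, 0.3, 0, 0, 0, 1]
}}

```text
time: 4.95
eef_pos: [0.6438, -0.1406, 0.0606]
tool_rot: [[0.993, 0.115, -0.008], [0.115, -0.993, -0.001], [-0.008, -0.0, -1.0]]
wrist_force: [-17.8, 0.1, 12.7]
gripper_width: 0.0007
grip_force: 8.7
```

Call:
{"name": "apply_moves", "arguments": {
  "targets": [-1, 0, 0, 0, 1, -4, 0, 0, 0, 1, -8, 0, -3, 0, 0.5, -10, -4, -7, 0, -1, -10.5, -8, -10, 0, -1, -11, -12, -10, 0, -1, -11.5, -16, -10, 0, -1, -12, -20, -10, 4, -1]
}}

```text
time: 5.75
eef_pos: [0.5059, 0.0464, 0.1614]
tool_rot: [[0.999, 0.045, 0.003], [0.045, -0.999, 0.0], [0.003, -0.0, -1.0]]
wrist_force: [0.1, -0.1, -0.2]
gripper_width: 0.0449
grip_force: 0.0
```

```bash
python3 -c "
from h import *
from bench import camera
c=camera('top'); cv2.imwrite('pics/c.png',cv2.resize(c['img'][50:240,170:400,::-1],None,fx=3,fy=3))
rows([(.4385,.375,.16,-.218),(.4385,.375,.01,-.218)])"
```

```text
t 5.8 p [0.504  0.054  0.1615] yaw 0.046 F [-2.4  6.5  0.8] w 0.0492 g 0.0
[ -5.1 -32.4   0.3] roll 15.1 n 32.8
[ -5.1 -32.3  15.3] roll 15.1 n 36.1
```

View pics/c.png

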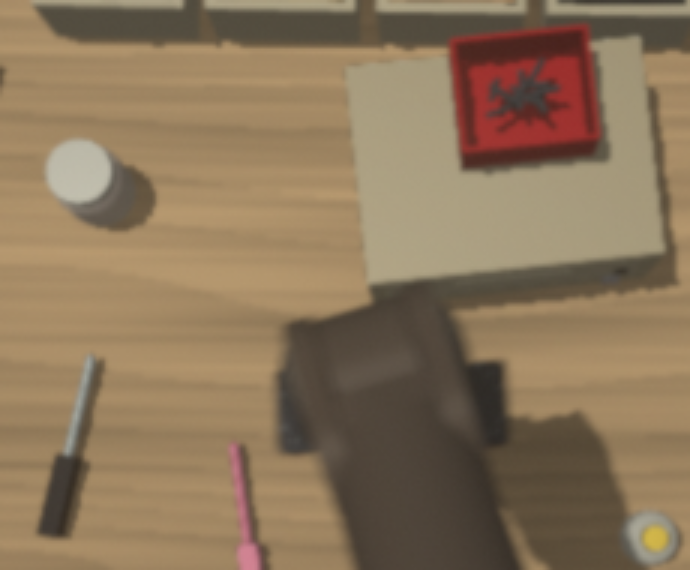

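Call:
{"name": "apply_moves", "arguments": {
  "targets": [-0.7, -4.5, 0, 2, -1, -1.4, -9, 0, 4, -1, -2.1, -13.5, 0, 6, -1, -2.8, -18, 0, 8, -1, -3.5, -22.5, 0, 10, -1, -4.2, -27, 0, 12, -1, -5, -31, 0, 14, -1, -5.1, -32.4, 2, 15.1, -1]
}}

```text
time: 6.6
eef_pos: [0.439, 0.3726, 0.1427]
tool_rot: [[0.977, -0.212, 0.003], [-0.212, -0.977, 0.006], [0.002, -0.007, -1.0]]
wrist_force: [-0.3, -0.2, -1.2]
gripper_width: 0.088
grip_force: 0.0
```

```bash
python3 -c "
from h import *
from bench import camera
c=camera('wrist'); cv2.imwrite('pics/d.png',c['img'][:,:,::-1]); pickle.dump(c,open('w1.pkl','wb'))
print(proj(c,[[.4385,.375,.028],[.575,.345,.018]]))
rows([(.4385,.375,.06,-.218),(.4385,.375,.004,-.218)])"
```

```text
[[316.58161246 188.42492586]
 [316.91047128  25.44436765]]
t 6.65 p [0.4374 0.3711 0.1381] yaw -0.214 F [-1.   0.  -2.8] w 0.0878 g 0.0
[ 0.  -0.4  7.8] roll 0.2 n 7.8
[ 0.  -0.4 13.4] roll 0.2 n 13.4
```

View pics/d.png

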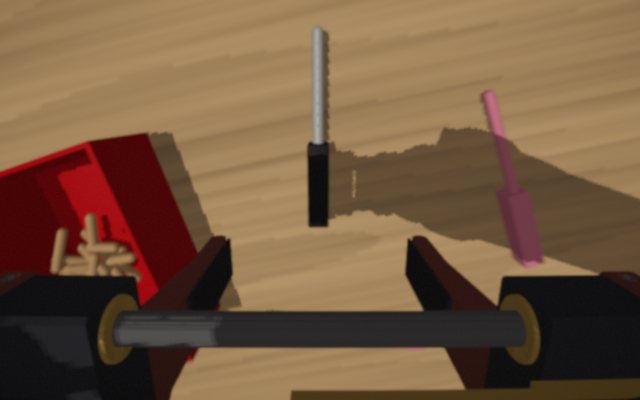

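Call:
{"name": "apply_moves", "arguments": {
  "targets": [0, -0.3, 4, 0, -1, 0, -0.3, 8, 0, -1, 0, -0.3, 11, 0, -1, 0, -0.3, 13, 0, -1, 0, -0.3, 13.3, 0, -1, 0, -0.3, 13.3, 0, 0.3],
  "newtons": 40
}}

```text
time: 7.25
eef_pos: [0.4409, 0.3686, 0.0075]
tool_rot: [[0.976, -0.216, -0.0], [-0.216, -0.976, -0.0], [-0.0, 0.0, -1.0]]
wrist_force: [0.1, -0.8, -0.1]
gripper_width: 0.0831
grip_force: 0.0
```

```bash
python3 -c "
from h import *
rows([(.4385,.375,.004,-.218)])"
```

```text
t 7.25 p [0.4409 0.3686 0.0075] yaw -0.218 F [ 0.1 -0.8 -0.1] w 0.0831 g 0.0
[-0.4 -0.6  0.3] roll 0.0 n 0.8
```

Call:
{"name": "apply_moves", "arguments": {
  "targets": [-0.3, -0.6, 0.3, 0, -0.5, -0.3, -0.6, 0.3, 0, 1, -0.3, -0.6, 0.3, 0, 1, -0.3, -0.6, 0.3, 0, 1, -0.3, -0.6, 0.3, 0, 1, -0.3, -0.6, 0.3, 0, 1],
  "newtons": 40
}}

```text
time: 7.85
eef_pos: [0.4392, 0.3753, 0.0046]
tool_rot: [[0.976, -0.216, 0.0], [-0.216, -0.976, 0.0], [0.0, -0.0, -1.0]]
wrist_force: [0.3, -0.0, 0.4]
gripper_width: 0.0353
grip_force: 0.0
```

Call:
{"name": "apply_moves", "arguments": {
  "targets": [0, 0, 0, 0, 1, 0, 0, 0, 0, 1, 0, 0, 0, 0, 1, 0, 0, 0, 0, 1],
  "newtons": 55
}}

```text
time: 8.25
eef_pos: [0.4391, 0.3754, 0.0044]
tool_rot: [[0.976, -0.216, -0.0], [-0.216, -0.976, -0.0], [-0.0, 0.0, -1.0]]
wrist_force: [-0.1, -0.6, 0.1]
gripper_width: 0.0034
grip_force: 0.0
```

Call:
{"name": "apply_moves", "arguments": {
  "targets": [0, 0, -1, 0, 1, 0, 0, -4, 0, 1, 0, 0, -8, 0, 1, 0, 0, -12, 0, 1, 0, 0, -12, 0, 1]
}}

```text
time: 8.75
eef_pos: [0.4415, 0.3782, 0.1308]
tool_rot: [[0.976, -0.216, 0.007], [-0.216, -0.976, 0.006], [0.006, -0.008, -1.0]]
wrist_force: [-0.0, 0.9, -0.3]
gripper_width: 0.0002
grip_force: 0.0
```

```bash
python3 -c "
from h import *
from bench import camera
c=camera('wrist'); cv2.imwrite('pics/e.png',c['img'][:,:,::-1]); pickle.dump(c,open('w2.pkl','wb'))
from bench import get_state; p=get_state()['eef_pos']
print(cast(c,[318,28],p[2]+.014))
a=cab(-.18,0)
rows([(*a,.125,.116)])"
```

```text
[[0.5481786  0.35434916 0.14209538]]
t 8.8 p [0.4406 0.3769 0.1281] yaw -0.218 F [ 0.4 -0.3 -0.9] w 0.0005 g 0.0
[12.3 44.3  0.1] roll -19.1 n 45.9
```

View pics/e.png

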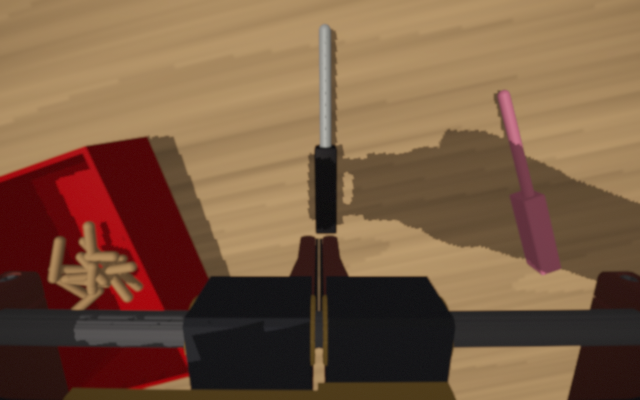

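```bash
python3 -c "
from h import *
from bench import camera,get_state
c=pickle.load(open('w2.pkl','rb')); d=pickle.load(open('w1.pkl','rb'))
for w,h,r in ((d,[318,184],[318,28]),(c,[325,190],[325,28])): print(cast(w,h,.028),cast(w,r,.018), np.round(w['pose'],3).tolist())
for q in ((.4415,.3782,.1308),(.4406,.3769,.1281)): print(proj(c,[q]))
t=camera('top'); s=camera('side'); st=get_state()['eef_pos']; print(st)
print(proj(t,[st]),proj(s,[st]))
im=np.hstack([cv2.resize(t['img'][150:250,150:250],(500,500)),cv2.resize(s['img'][250:350,200:300]if 0 else s['img'][200:350,180:330],(300,300)).repeat(1,0).copy().__class__((500,300,3),np.uint8)*0]) if 0 else None
a=cv2.resize(t['img'][150:250,140:240],(400,400)); b=cv2.resize(s['img'][160:360,180:380],(400,400))
cv2.imwrite('pics/f.png',np.hstack([a,b])[:,:,::-1])"
```

```text
[[0.44230104 0.37283393 0.028     ]] [[0.57284475 0.34452155 0.018     ]] [[-0.212, -0.943, -0.257, 0.508], [-0.977, 0.203, 0.063, 0.356], [-0.007, 0.264, -0.964, 0.342], [0.0, 0.0, 0.0, 1.0]]
[[0.44098206 0.37285858 0.028     ]] [[0.57207797 0.34433891 0.018     ]] [[-0.216, -0.943, -0.253, 0.51], [-0.976, 0.207, 0.064, 0.361], [-0.008, 0.261, -0.965, 0.33], [0.0, 0.0, 0.0, 1.0]]
[[317.89740529 229.4404516 ]]
[[320.33007243 228.89210252]]
[0.43907429 0.37511473 0.12465218]
[[178.15173156 214.19318286]] [[261.51676503 284.99096139]]
```

View pics/f.png

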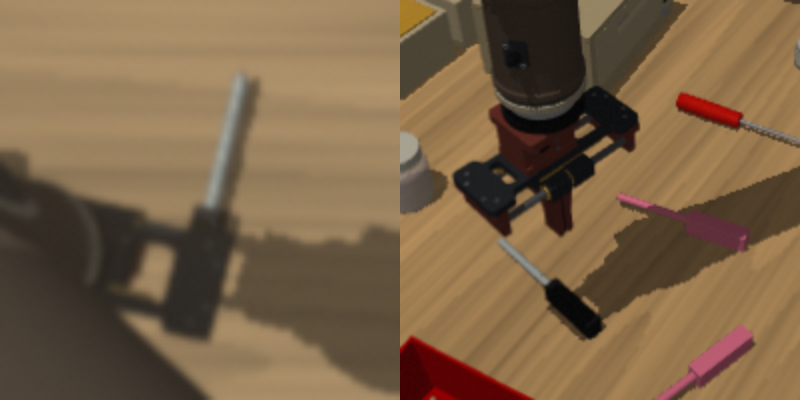

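Call:
{"name": "apply_moves", "arguments": {
  "targets": [-4, 0, 0, 0, 1, -8, 0, 0, 0, 1, -8, 0, 4, 0, 1, -8, 0, 8, 0, 1, -8, 0, 11, 0, 1, -8, 0, 11.7, 0, 1, -8, 0, 11.7, 0, 1]
}}

```text
time: 9.6
eef_pos: [0.3598, 0.3917, 0.0059]
tool_rot: [[0.976, -0.216, -0.003], [-0.216, -0.976, -0.003], [-0.002, 0.004, -1.0]]
wrist_force: [0.1, 0.6, 0.3]
gripper_width: 0.0003
grip_force: 0.0
```

```bash
python3 -c "
from h import *
from bench import camera,get_state
s=camera('side'); w=camera('wrist'); st=get_state()['eef_pos']; print(st)
print(proj(s,[st]),proj(w,[st]))
a=cv2.resize(s['img'][230:330,220:320],(400,400)); b=cv2.resize(w['img'][150:350,220:420],(400,400))
cv2.imwrite('pics/g.png',np.hstack([a,b])[:,:,::-1])"
```

```text
[0.36129565 0.39318344 0.00815755]
[[288.66515063 338.02943436]] [[316.72683919 229.24727336]]
```

View pics/g.png

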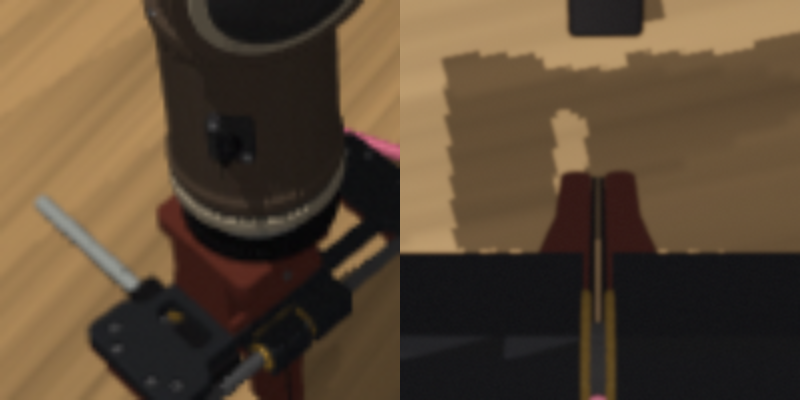

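```bash
python3 -c "
from h import *
from bench import camera,get_state
w=camera('wrist'); s=get_state(); st=s['eef_pos']; print(st); R=s['tool_rot']
for dz in (0,.01,.02,.03,.04): print(dz,proj(w,[st+R[:,0]*.01+[0,0,dz]]),proj(w,[st+[0,0,dz]]),proj(w,[st+R[:,0]*.01+R[:,1]*.01+[0,0,dz]]))"
```

```text
[0.3616429  0.3934093  0.00861399]
0 [[317.36408145 213.45725255]] [[317.37786821 229.30058862]] [[334.16084316 213.45319686]]
0.01 [[317.29644623 218.67336029]] [[317.31184511 235.20591073]] [[334.91019319 218.66858828]]
0.02 [[317.22191019 224.42262636]] [[317.23919102 241.70550767]] [[335.7359429  224.41697856]]
0.03 [[317.13936393 230.79092952]] [[317.15885852 248.89345072]] [[336.65036435 230.78420054]]
0.04 [[317.04744763 237.88357025]] [[317.06956841 256.88467396]] [[337.66849644 237.87549211]]
```

Call:
{"name": "apply_moves", "arguments": {
  "targets": [0, 0, 0.4, 0, 1, 0, 0, 0.7, 0, 1, 0, 0, 0.7, 0, 1]
}}

```text
time: 10.05
eef_pos: [0.3611, 0.3926, 0.0005]
tool_rot: [[0.976, -0.217, 0.0], [-0.217, -0.976, 0.0], [0.0, -0.0, -1.0]]
wrist_force: [-0.2, -0.4, -0.1]
gripper_width: 0.0007
grip_force: 0.0
```

Call:
{"name": "apply_moves", "arguments": {
  "targets": [0, 0, 0.4, 0, 1, 0, 0, 0.8, 0, 1, 0, 0, 1.2, 0, 1, 0, 0, 1.2, 0, 1]
}}

```text
time: 10.45
eef_pos: [0.3606, 0.3923, -0.0123]
tool_rot: [[0.976, -0.216, -0.001], [-0.216, -0.976, -0.001], [-0.001, 0.001, -1.0]]
wrist_force: [-0.2, -0.1, -0.3]
gripper_width: 0.0005
grip_force: 0.0
```

Call:
{"name": "apply_moves", "arguments": {
  "targets": [0, 0, 0.2, 0, 1, 0, 0, 0.4, 0, 1, 0, 0, 0.6, 0, 1, 0, 0, 0.6, 0, 1]
}}

```text
time: 10.85
eef_pos: [0.3608, 0.3926, -0.0178]
tool_rot: [[0.976, -0.216, -0.0], [-0.216, -0.976, -0.0], [-0.0, 0.0, -1.0]]
wrist_force: [-0.3, 0.2, 0.2]
gripper_width: 0.0008
grip_force: 0.0
```

Call:
{"name": "apply_moves", "arguments": {
  "targets": [0, 0, 0.2, 0, 1, 0, 0, 0.4, 0, 1, 0, 0, 0.4, 0, 1]
}}

```text
time: 11.15
eef_pos: [0.3609, 0.3925, -0.0219]
tool_rot: [[0.976, -0.216, -0.0], [-0.216, -0.976, -0.0], [-0.0, 0.0, -1.0]]
wrist_force: [-0.2, -1.1, 0.8]
gripper_width: 0.0003
grip_force: 0.0
```

Call:
{"name": "apply_moves", "arguments": {
  "targets": [0, 0, 0.2, 0, 1, 0, 0, 0.4, 0, 1, 0, 0, 0.4, 0, 1]
}}

```text
time: 11.45
eef_pos: [0.3608, 0.3925, -0.0259]
tool_rot: [[0.976, -0.216, -0.0], [-0.216, -0.976, -0.0], [-0.0, 0.0, -1.0]]
wrist_force: [0.6, 0.7, -0.5]
gripper_width: 0.0004
grip_force: 0.0
```

Call:
{"name": "apply_moves", "arguments": {
  "targets": [0, 0, 0.2, 0, 1, 0, 0, 0.4, 0, 1, 0, 0, 0.4, 0, 1]
}}

```text
time: 11.75
eef_pos: [0.3609, 0.3925, -0.0299]
tool_rot: [[0.976, -0.216, -0.0], [-0.216, -0.976, -0.0], [-0.0, 0.0, -1.0]]
wrist_force: [0.2, 0.0, 0.4]
gripper_width: 0.0005
grip_force: 0.0
```

Call:
{"name": "apply_moves", "arguments": {
  "targets": [0, 0, 0.2, 0, 1, 0, 0, 0.3, 0, 1, 0, 0, 0.3, 0, 1]
}}

```text
time: 12.05
eef_pos: [0.3609, 0.3926, -0.0328]
tool_rot: [[0.976, -0.216, -0.0], [-0.216, -0.976, -0.0], [-0.0, 0.0, -1.0]]
wrist_force: [0.7, -0.2, 0.5]
gripper_width: 0.0006
grip_force: 0.0
```

Call:
{"name": "apply_moves", "arguments": {
  "targets": [0, 0, 0.2, 0, 1, 0, 0, 0.3, 0, 1, 0, 0, 0.3, 0, 1]
}}

```text
time: 12.35
eef_pos: [0.3609, 0.3926, -0.0357]
tool_rot: [[0.976, -0.216, -0.0], [-0.216, -0.976, -0.0], [-0.0, 0.0, -1.0]]
wrist_force: [-0.0, -0.1, -0.9]
gripper_width: 0.0007
grip_force: 0.0
```

```bash
python3 -c "
from h import *
from bench import camera,get_state
w=camera('wrist'); s=get_state(); st=s['eef_pos']; print(st,s['wrist_force'])
cv2.imwrite('pics/i.png',cv2.resize(w['img'][150:350,220:420,::-1],(500,500)))"
```

```text
[ 0.36093496  0.39264489 -0.03565638] [-0.8542417   0.68638978 -0.16331859]
```

View pics/i.png

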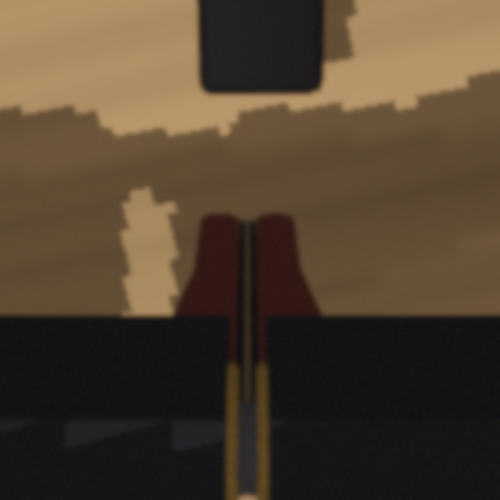

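Call:
{"name": "apply_moves", "arguments": {
  "targets": [0, 0, 0.2, 0, 1, 0, 0, 0.3, 0, 1, 0, 0, 0.3, 0, 1]
}}

```text
time: 12.7
eef_pos: [0.3612, 0.3929, -0.0369]
tool_rot: [[0.976, -0.216, 0.001], [-0.216, -0.976, 0.0], [0.001, -0.0, -1.0]]
wrist_force: [-4.5, -3.6, 20.7]
gripper_width: 0.0004
grip_force: 10.3
```

Call:
{"name": "apply_moves", "arguments": {
  "targets": [0, 0, 0.2, 0, 1, 0, 0, 0.3, 0, 1, 0, 0, 0.3, 0, 1]
}}

```text
time: 13.0
eef_pos: [0.3613, 0.3929, -0.0371]
tool_rot: [[0.976, -0.216, 0.002], [-0.216, -0.976, 0.0], [0.002, -0.001, -1.0]]
wrist_force: [-10.8, -11.7, 55.3]
gripper_width: 0.0004
grip_force: 27.3
```

Call:
{"name": "apply_moves", "arguments": {
  "targets": [0, 0, -2, 0, 0, 0, 0, -5, 0, -1, 0, 0, -9, 0, -1, 4, 0, -9, 0, -1, 8, 0, -9, 0, -1, 8, 0, -9, 0, -1]
}}

```text
time: 13.6
eef_pos: [0.4451, 0.3728, 0.049]
tool_rot: [[0.975, -0.223, 0.004], [-0.223, -0.975, -0.0], [0.004, -0.001, -1.0]]
wrist_force: [-0.2, -1.1, -0.8]
gripper_width: 0.0448
grip_force: 0.0
```

```bash
python3 -c "
from h import *
rows([(.4395,.374,-.0325,-.218)])"
```

```text
t 13.6 p [0.4451 0.3728 0.049 ] yaw -0.224 F [-0.2 -1.1 -0.8] w 0.0448 g 0.0
[-0.6  0.   8.1] roll -0.4 n 8.2
```

Call:
{"name": "apply_moves", "arguments": {
  "targets": [-0.4, 0, 0, -0.3, -1, -0.4, 0, 0, -0.3, -1, -0.4, 0, 0, -0.3, -1, -0.4, 0, 0, -0.3, -1, -0.4, 0, 0, -0.3, -1]
}}

```text
time: 14.1
eef_pos: [0.4347, 0.3766, 0.0485]
tool_rot: [[0.978, -0.21, -0.0], [-0.21, -0.978, 0.0], [-0.0, 0.0, -1.0]]
wrist_force: [0.1, -0.2, 0.1]
gripper_width: 0.0846
grip_force: 0.0
```

```bash
python3 -c "
from h import *
rows([(.4395,.374,-.0325,-.218)])"
```

```text
t 14.1 p [0.4347 0.3766 0.0485] yaw -0.212 F [ 0.1 -0.2  0.1] w 0.0846 g 0.0
[0.5 0.2 8.1] roll 0.4 n 8.1
```

Call:
{"name": "apply_moves", "arguments": {
  "targets": [0.5, 0.2, 3, 0.4, -1, 0.5, 0.2, 6, 0.4, -1, 0.5, 0.2, 7.5, 0.4, -1, 0.5, 0.2, 8.1, 0.4, -1, 0.5, 0.2, 8.1, 0.4, 0, 0.5, 0.2, 8.1, 0.4, 1, 0.5, 0.2, 8.1, 0.4, 1, 0.5, 0.2, 8.1, 0.4, 1],
  "newtons": 50
}}

```text
time: 14.9
eef_pos: [0.4402, 0.3738, -0.0315]
tool_rot: [[0.976, -0.218, 0.001], [-0.218, -0.976, 0.001], [0.001, -0.001, -1.0]]
wrist_force: [0.6, 1.2, -0.0]
gripper_width: 0.059
grip_force: 0.0
```

Call:
{"name": "apply_moves", "arguments": {
  "targets": [0, 0, 0, 0, 1, 0, 0, 0, 0, 1, 0, 0, 0, 0, 1, 0, 0, 0, 0, 1]
}}

```text
time: 15.3
eef_pos: [0.4397, 0.3733, -0.0325]
tool_rot: [[0.976, -0.218, 0.0], [-0.218, -0.976, 0.0], [0.0, -0.0, -1.0]]
wrist_force: [-0.1, 0.1, 0.6]
gripper_width: 0.027
grip_force: 0.0
```

Call:
{"name": "apply_moves", "arguments": {
  "targets": [0, 0, 0, 0, 1, 0, 0, 0, 0, 1, 0, 0, 0, 0, 1, 0, 0, 0, 0, 1]
}}

```text
time: 15.7
eef_pos: [0.4396, 0.3733, -0.0326]
tool_rot: [[0.976, -0.218, -0.0], [-0.218, -0.976, -0.0], [-0.0, 0.0, -1.0]]
wrist_force: [-0.2, -0.3, 0.5]
gripper_width: 0.0199
grip_force: 50.0
```

Call:
{"name": "apply_moves", "arguments": {
  "targets": [0, 0, -1, 0, 1, 0, 0, -4, 0, 1, 0, 0, -8, 0, 1, 0, 0, -11, 0, 1, 0, 0, -13, 0, 1, 0, 0, -13, 0, 1, 0, 0, -13, 0, 1]
}}

```text
time: 16.4
eef_pos: [0.4396, 0.3731, 0.0976]
tool_rot: [[0.976, -0.218, 0.0], [-0.218, -0.976, 0.0], [0.0, -0.0, -1.0]]
wrist_force: [0.1, -0.5, -1.1]
gripper_width: 0.0198
grip_force: 50.0
```

```bash
python3 -c "
from h import *
from bench import camera
w=camera('wrist'); pickle.dump(w,open('w3.pkl','wb')); im=w['img']
hsv=cv2.cvtColor(im,cv2.COLOR_RGB2HSV)
m=((hsv[...,1]<45)&(hsv[...,2]>70)).astype(np.uint8); m[230:]=0
for k in cv2.findContours(m,0,1)[0]:
    if cv2.contourArea(k)>150: print(cv2.minAreaRect(k),cv2.boundingRect(k))
from bench import get_state; s=get_state(); p=s['eef_pos'];R=s['tool_rot']
for o,dz in((.14,.0506),(.09,.0506),(.04,.0506),(.04,.0606)): print(o,proj(w,[p+R[:,0]*o+[0,0,dz]]))
rows([(*cab(-.19,0),.0974,.116)])"
```

```text
((317.0, 93.5), (187.0, 24.0), 90.0) (305, 0, 25, 188)
0.14 [[318.69921201 -83.79860628]]
0.09 [[318.7213107   60.42905391]]
0.04 [[318.73828833 182.58805985]]
0.04 [[318.74302418 187.73104082]]
t 16.45 p [0.4392 0.3727 0.0967] yaw -0.22 F [-0.3  0.1 -1.3] w 0.0197 g 50.0
[11.5 44.1 -0. ] roll -19.2 n 45.6
```

Call:
{"name": "apply_moves", "arguments": {
  "targets": [1, 4, 0, -2, 1, 2.1, 8, 0, -4, 1, 3.1, 12, 0, -6, 1, 4.2, 16, 0, -8, 1, 5.2, 20, 0, -10, 1, 6.3, 24, 0, -12, 1, 7.3, 28, 0, -14, 1, 8.3, 32, 0, -16, 1]
}}

```text
time: 17.25
eef_pos: [0.4497, 0.041, 0.0961]
tool_rot: [[0.998, 0.061, -0.002], [0.061, -0.998, -0.0], [-0.002, 0.0, -1.0]]
wrist_force: [1.0, -0.2, -1.4]
gripper_width: 0.0198
grip_force: 50.0
```

Call:
{"name": "apply_moves", "arguments": {
  "targets": [0, 0, 0, 0, 1, 0, 0, 0, 0, 1]
}}

```text
time: 17.45
eef_pos: [0.4501, 0.0419, 0.0964]
tool_rot: [[0.998, 0.057, -0.002], [0.057, -0.998, -0.0], [-0.002, 0.0, -1.0]]
wrist_force: [-0.2, -0.2, -1.2]
gripper_width: 0.0194
grip_force: 50.0
```

```bash
python3 -c "
from h import *
rows([(*cab(-.19,0),.0974,.116),(*cab(-.19,0),.0444,.116)])"
```

```text
t 17.45 p [0.4501 0.0419 0.0964] yaw 0.057 F [-0.2 -0.2 -1.2] w 0.0194 g 50.0
[-0.2 12.5 -0.1] roll -3.4 n 12.5
[-0.2 12.5  5.2] roll -3.4 n 13.5
```

Call:
{"name": "apply_moves", "arguments": {
  "targets": [0, 3.5, 0, -1, 1, 0, 7, 0, -2, 1, 0, 10.5, 0, -3, 1, -0.2, 13, 1, -3.4, 1, -0.2, 15, 3, -3.4, 1, -0.2, 16, 5.2, -3.4, 1, -0.2, 16, 5.2, -3.4, 1],
  "newtons": 60
}}

```text
time: 18.15
eef_pos: [0.4564, -0.1164, 0.0426]
tool_rot: [[0.993, 0.118, -0.006], [0.118, -0.993, 0.001], [-0.005, -0.002, -1.0]]
wrist_force: [-0.5, -0.3, -0.9]
gripper_width: 0.0197
grip_force: 60.0
```

Call:
{"name": "apply_moves", "arguments": {
  "targets": [0, 0, 0, 0, 1, 0, 0, 0, 0, 1]
}}

```text
time: 18.35
eef_pos: [0.4592, -0.1154, 0.0461]
tool_rot: [[0.993, 0.121, 0.001], [0.121, -0.993, 0.0], [0.001, -0.0, -1.0]]
wrist_force: [-0.0, -0.1, -0.9]
gripper_width: 0.0193
grip_force: 60.0
```

```bash
python3 -c "
from h import *
from bench import camera,get_state
s=get_state();p=s['eef_pos'];R=s['tool_rot']
for n in ('side','top'):
    c=camera(n); im=c['img']; 
    print(n,'tip pred',proj(c,[p+R[:,0]*.14+[0,0,.0506]]),proj(c,[p+R[:,0]*.04+[0,0,.0506]]))
    hsv=cv2.cvtColor(im,cv2.COLOR_RGB2HSV); q=proj(c,[p+R[:,0]*.09+[0,0,.0506]])[0].astype(int)
    x0,y0=q-45; m=((hsv[...,1]<55)&(hsv[...,2]>70)).astype(np.uint8)[y0:y0+90,x0:x0+90]
    for k in cv2.findContours(m,0,1)[0]:
        if cv2.contourArea(k)>40: print(np.round(cv2.boxPoints(cv2.minAreaRect(k+np.array([x0,y0]))),1).tolist())
rows([(*cab(-.19,-.037),.0444,.1164),(*cab(-.10,-.037),.0444,.1164)])"
```

```text
side tip pred [[317.24478295 163.30247138]] [[347.4737631  171.84569932]]
[[316.70001220703125, 164.1999969482422], [317.3999938964844, 161.5], [346.6000061035156, 169.89999389648438], [345.79998779296875, 172.5]]
[[315.0, 130.0], [335.0, 130.0], [335.0, 146.0], [315.0, 146.0]]
top tip pred [[354.86255432 158.63835542]] [[358.98751598 194.46395359]]
[[349.70001220703125, 220.0], [355.29998779296875, 184.89999389648438], [358.0, 185.3000030517578], [352.3999938964844, 220.39999389648438]]
[[352.20001220703125, 159.1999969482422], [355.79998779296875, 158.8000030517578], [358.79998779296875, 181.60000610351562], [355.29998779296875, 182.10000610351562]]
t 18.45 p [ 0.4593 -0.1159  0.0463] yaw 0.121 F [-0.7  0.  -1. ] w 0.0194 g 60.0
[0.  0.4 0.2] roll 0.2 n 0.4
[9.  0.4 0.2] roll 0.2 n 9.0
```

Call:
{"name": "apply_moves", "arguments": {
  "targets": [0, 0.4, 0.2, 0.2, 1, 1.5, 0.4, 0.2, 0.2, 1, 3, 0.4, 0.2, 0.2, 1, 4.5, 0.4, 0.2, 0.2, 1, 6, 0.4, 0.2, 0.2, 1, 7.5, 0.4, 0.2, 0.2, 1, 8.5, 0.4, 0.2, 0.2, 1, 9, 0.4, 0.2, 0.2, 1]
}}

```text
time: 19.25
eef_pos: [0.5492, -0.1101, 0.0436]
tool_rot: [[0.993, 0.116, 0.001], [0.116, -0.993, -0.0], [0.001, 0.0, -1.0]]
wrist_force: [-0.7, 0.0, -0.7]
gripper_width: 0.0202
grip_force: 60.0
```

Call:
{"name": "apply_moves", "arguments": {
  "targets": [0.2, 0, 0, 0, 1, 0.4, 0, 0, 0, 1, 0.4, 0, 0, 0, 1]
}}

```text
time: 19.55
eef_pos: [0.552, -0.1099, 0.0435]
tool_rot: [[0.993, 0.115, -0.0], [0.115, -0.993, -0.0], [-0.0, 0.0, -1.0]]
wrist_force: [-0.5, 0.6, -1.4]
gripper_width: 0.02
grip_force: 60.0
```

```bash
python3 -c "
from h import *
rows([(*cab(-.095,-.037),.0444,.1164)])"
```

```text
t 19.55 p [ 0.552  -0.1099  0.0435] yaw 0.115 F [-0.5  0.6 -1.4] w 0.02 g 60.0
[ 0.2 -0.1 -0.1] roll -0.1 n 0.3
```

Call:
{"name": "apply_moves", "arguments": {
  "targets": [0.1, 0, -0.1, 0, 1, 0.2, 0, -0.1, 0, 1, 0.3, 0, -0.1, 0, 1, 0.3, 0, -0.1, 0, 1]
}}

```text
time: 19.95
eef_pos: [0.5554, -0.1095, 0.0445]
tool_rot: [[0.993, 0.115, 0.0], [0.115, -0.993, -0.0], [0.0, 0.0, -1.0]]
wrist_force: [0.4, -0.2, 0.5]
gripper_width: 0.0197
grip_force: 60.0
```

Call:
{"name": "apply_moves", "arguments": {
  "targets": [0.1, 0, 0, 0, 1, 0.2, 0, 0, 0, 1, 0.2, 0, 0, 0, 1]
}}

```text
time: 20.25
eef_pos: [0.5564, -0.1094, 0.0442]
tool_rot: [[0.993, 0.115, -0.002], [0.115, -0.993, -0.0], [-0.002, -0.0, -1.0]]
wrist_force: [-4.0, 0.3, -0.2]
gripper_width: 0.0192
grip_force: 60.0
```

Call:
{"name": "apply_moves", "arguments": {
  "targets": [0.05, -0.25, 0, 0, 1, 0.05, -0.5, 0, 0, 1, 0.05, -0.75, 0, 0, 1, 0.05, -0.75, 0, 0, 1]
}}

```text
time: 20.65
eef_pos: [0.5556, -0.1024, 0.044]
tool_rot: [[0.993, 0.114, -0.002], [0.114, -0.993, -0.001], [-0.002, 0.0, -1.0]]
wrist_force: [-5.2, -2.6, -1.0]
gripper_width: 0.0196
grip_force: 60.0
```

Call:
{"name": "apply_moves", "arguments": {
  "targets": [0, -0.25, 0, 0, 1, 0, -0.5, 0, 0, 1, 0, -0.75, 0, 0, 1, 0, -0.75, 0, 0, 1]
}}

```text
time: 21.05
eef_pos: [0.5548, -0.095, 0.044]
tool_rot: [[0.993, 0.114, -0.002], [0.114, -0.993, -0.001], [-0.002, 0.0, -1.0]]
wrist_force: [-4.4, -2.4, -0.7]
gripper_width: 0.0195
grip_force: 60.0
```

Call:
{"name": "apply_moves", "arguments": {
  "targets": [0, -0.25, 0, 0, 1, 0, -0.5, 0, 0, 1, 0, -0.5, 0, 0, 1]
}}

```text
time: 21.35
eef_pos: [0.5542, -0.09, 0.044]
tool_rot: [[0.993, 0.114, -0.002], [0.114, -0.993, -0.001], [-0.002, 0.0, -1.0]]
wrist_force: [-4.4, -2.3, -2.1]
gripper_width: 0.0195
grip_force: 60.0
```

Call:
{"name": "apply_moves", "arguments": {
  "targets": [0, -0.25, 0, 0, 1, 0, -0.5, 0, 0, 1, 0, -0.5, 0, 0, 1]
}}

```text
time: 21.65
eef_pos: [0.5536, -0.0851, 0.044]
tool_rot: [[0.993, 0.114, -0.002], [0.114, -0.993, -0.001], [-0.002, 0.0, -1.0]]
wrist_force: [-5.0, -3.1, -0.8]
gripper_width: 0.02
grip_force: 60.0
```

Call:
{"name": "apply_moves", "arguments": {
  "targets": [0, -0.25, 0, 0, 1, 0, -0.5, 0, 0, 1, 0, -0.5, 0, 0, 1]
}}

```text
time: 21.95
eef_pos: [0.553, -0.0801, 0.044]
tool_rot: [[0.993, 0.114, -0.002], [0.114, -0.993, -0.001], [-0.002, 0.0, -1.0]]
wrist_force: [-4.6, -3.3, -0.5]
gripper_width: 0.0197
grip_force: 60.0
```

Call:
{"name": "apply_moves", "arguments": {
  "targets": [0, -0.25, 0, 0, 1, 0, -0.5, 0, 0, 1, 0, -0.5, 0, 0, 1]
}}

```text
time: 22.25
eef_pos: [0.5524, -0.0751, 0.044]
tool_rot: [[0.993, 0.114, -0.002], [0.114, -0.993, -0.001], [-0.002, 0.0, -1.0]]
wrist_force: [-4.8, -2.8, -0.7]
gripper_width: 0.0201
grip_force: 60.0
```

Call:
{"name": "apply_moves", "arguments": {
  "targets": [0, -0.25, 0, 0, 1, 0, -0.5, 0, 0, 1, 0, -0.5, 0, 0, 1]
}}

```text
time: 22.55
eef_pos: [0.5518, -0.0702, 0.044]
tool_rot: [[0.993, 0.114, -0.002], [0.114, -0.993, -0.001], [-0.002, 0.0, -1.0]]
wrist_force: [-6.1, -3.0, -1.6]
gripper_width: 0.0193
grip_force: 60.0
```

Call:
{"name": "apply_moves", "arguments": {
  "targets": [0, -0.25, 0, 0, 1, 0, -0.5, 0, 0, 1, 0, -0.5, 0, 0, 1]
}}

```text
time: 22.85
eef_pos: [0.5512, -0.0652, 0.044]
tool_rot: [[0.993, 0.114, -0.002], [0.114, -0.993, -0.001], [-0.002, 0.0, -1.0]]
wrist_force: [-4.2, -2.3, -0.3]
gripper_width: 0.0194
grip_force: 60.0
```

Call:
{"name": "apply_moves", "arguments": {
  "targets": [0, -0.25, 0, 0, 1, 0, -0.5, 0, 0, 1, 0, -0.5, 0, 0, 1]
}}

```text
time: 23.15
eef_pos: [0.5506, -0.0603, 0.044]
tool_rot: [[0.993, 0.114, -0.002], [0.114, -0.993, -0.001], [-0.002, 0.0, -1.0]]
wrist_force: [-4.6, -3.3, -1.2]
gripper_width: 0.0196
grip_force: 60.0
```

Call:
{"name": "apply_moves", "arguments": {
  "targets": [0, -0.25, 0, 0, 1, 0, -0.5, 0, 0, 1, 0, -0.5, 0, 0, 1]
}}

```text
time: 23.45
eef_pos: [0.5501, -0.0553, 0.044]
tool_rot: [[0.993, 0.114, -0.002], [0.114, -0.993, -0.001], [-0.003, 0.0, -1.0]]
wrist_force: [-5.0, -2.4, -0.6]
gripper_width: 0.0197
grip_force: 60.0
```

Call:
{"name": "apply_moves", "arguments": {
  "targets": [0, -0.25, 0, 0, 1, 0, -0.5, 0, 0, 1, 0, -0.5, 0, 0, 1]
}}

```text
time: 23.75
eef_pos: [0.5495, -0.0502, 0.044]
tool_rot: [[0.993, 0.114, -0.002], [0.114, -0.993, -0.001], [-0.003, 0.0, -1.0]]
wrist_force: [-4.9, -2.7, -0.6]
gripper_width: 0.0195
grip_force: 60.0
```

Call:
{"name": "apply_moves", "arguments": {
  "targets": [0, -0.25, 0, 0, 1, 0, -0.5, 0, 0, 1, 0, -0.5, 0, 0, 1]
}}

```text
time: 24.05
eef_pos: [0.5513, -0.0435, 0.0448]
tool_rot: [[0.993, 0.117, 0.002], [0.117, -0.993, 0.001], [0.002, -0.0, -1.0]]
wrist_force: [0.6, 0.3, -0.6]
gripper_width: 0.0195
grip_force: 60.0
```

Call:
{"name": "apply_moves", "arguments": {
  "targets": [0, -0.25, 0, 0, 1, 0, -0.5, 0, 0, 1, 0, -0.5, 0, 0, 1]
}}

```text
time: 24.35
eef_pos: [0.5499, -0.039, 0.0445]
tool_rot: [[0.993, 0.116, 0.0], [0.116, -0.993, 0.0], [0.0, -0.0, -1.0]]
wrist_force: [0.5, -0.6, -1.0]
gripper_width: 0.0198
grip_force: 60.0
```

Call:
{"name": "apply_moves", "arguments": {
  "targets": [0, -0.25, 0, 0, 1, 0, -0.5, 0, 0, 1, 0, -0.5, 0, 0, 1]
}}

```text
time: 24.65
eef_pos: [0.5488, -0.0354, 0.0444]
tool_rot: [[0.993, 0.114, -0.001], [0.114, -0.993, -0.001], [-0.001, 0.001, -1.0]]
wrist_force: [-1.4, -3.2, -0.2]
gripper_width: 0.0197
grip_force: 60.0
```

Call:
{"name": "apply_moves", "arguments": {
  "targets": [0, 0.3, 0, 0, 1, 0, 0.5, 0, 0, 1, 0.3, 0.5, 0, 0, 1, 0.6, 0.5, 0, 0, 1, 0.6, 0.5, 0, 0, 1]
}}

```text
time: 25.15
eef_pos: [0.5563, -0.0385, 0.0445]
tool_rot: [[0.993, 0.116, 0.001], [0.116, -0.993, 0.0], [0.001, -0.0, -1.0]]
wrist_force: [0.8, 0.8, -1.3]
gripper_width: 0.0198
grip_force: 60.0
```

Call:
{"name": "apply_moves", "arguments": {
  "targets": [0.6, 0, 0, 0, 1, 1.2, 0, 0, 0, 1, 1.8, 0, 0, 0, 1, 2.4, 0, 0, 0, 1, 3, 0, 0, 0, 1, 3.6, 0, 0, 0, 1, 4.1, 0, 0, 0, 1, 4.1, 0, 0, 0, 1]
}}

```text
time: 25.95
eef_pos: [0.5971, -0.034, 0.0444]
tool_rot: [[0.993, 0.115, 0.0], [0.115, -0.993, 0.0], [0.0, -0.0, -1.0]]
wrist_force: [-0.7, -0.3, -1.0]
gripper_width: 0.0196
grip_force: 60.0
```

Call:
{"name": "apply_moves", "arguments": {
  "targets": [0.2, 0, 0, 0, 1, 0.4, 0, 0, 0, 1, 0.4, 0, 0, 0, 1]
}}

```text
time: 26.25
eef_pos: [0.6005, -0.0337, 0.0445]
tool_rot: [[0.993, 0.115, 0.0], [0.115, -0.993, 0.0], [0.0, 0.0, -1.0]]
wrist_force: [1.1, 0.3, -1.0]
gripper_width: 0.0195
grip_force: 60.0
```

Call:
{"name": "apply_moves", "arguments": {
  "targets": [0.2, 0, 0, 0, 1, 0.4, 0, 0, 0, 1, 0.4, 0, 0, 0, 1]
}}

```text
time: 26.55
eef_pos: [0.6024, -0.0336, 0.0441]
tool_rot: [[0.993, 0.115, -0.004], [0.115, -0.993, -0.0], [-0.004, -0.0, -1.0]]
wrist_force: [-5.5, -0.8, 2.1]
gripper_width: 0.0194
grip_force: 60.0
```

Call:
{"name": "apply_moves", "arguments": {
  "targets": [0.1, 0, 0, 0, 1, 0.2, 0, 0, 0, 1, 0.2, 0, 0, 0, 1]
}}

```text
time: 26.85
eef_pos: [0.6024, -0.0336, 0.0439]
tool_rot: [[0.993, 0.115, -0.007], [0.115, -0.993, -0.001], [-0.007, -0.0, -1.0]]
wrist_force: [-11.3, -0.5, 7.2]
gripper_width: 0.0196
grip_force: 60.0
```

Call:
{"name": "apply_moves", "arguments": {
  "targets": [-0.1, 0, 0.2, 0, 1, -0.2, 0, 0.4, 0, 1, -0.2, 0, 0.4, 0, 1]
}}

```text
time: 27.15
eef_pos: [0.6024, -0.0337, 0.0402]
tool_rot: [[0.993, 0.115, -0.003], [0.115, -0.993, -0.0], [-0.003, -0.0, -1.0]]
wrist_force: [-6.5, -0.4, 2.0]
gripper_width: 0.0196
grip_force: 60.0
```

Call:
{"name": "apply_moves", "arguments": {
  "targets": [0, 0, 0.1, 0, 1, 0, 0, 0.1, 0, 0.5, 0, 0, 0.1, 0, 0, 0, 0, 0.1, 0, -0.5, 0, 0, 0.1, 0, -1, 0, 0, 0.1, 0, -1, 0, 0, 0.1, 0, -1]
}}

```text
time: 27.85
eef_pos: [0.6044, -0.0333, 0.0394]
tool_rot: [[0.993, 0.115, 0.0], [0.115, -0.993, 0.0], [0.0, 0.0, -1.0]]
wrist_force: [-0.0, -0.2, 0.8]
gripper_width: 0.0584
grip_force: 0.0
```

```bash
cat > chk.py <<'E'
from h import *
from bench import camera,get_state
w=camera('wrist'); s=camera('side')
g=get_state(); print(g['time'],g['eef_pos'],g['gripper_width'],g['wrist_force'])
# dark handle, side view: expected home corners vs mask
for nm,c in (('side',s),('wrist',w)):
    P=[[*cab(x,.022),z] for x in(-.08,0) for z in(.077,.105)]
    q=proj(c,P); print(nm,'pred',np.round(q).tolist())
    x0,y0=np.maximum(q.min(0).astype(int)-12,0); x1,y1=q.max(0).astype(int)+12
    m=(c['img'].max(2)[y0:y1,x0:x1]<45).astype(np.uint8)
    for k in cv2.findContours(m,0,1)[0]:
        if cv2.contourArea(k)>60: print(cv2.contourArea(k),np.round(cv2.boxPoints(cv2.minAreaRect(k+np.array([x0,y0])))).tolist())
E
python3 chk.py
```

```text
27.95 [ 0.6043768  -0.03330235  0.03944501] 0.06660983730634282 [ 0.55135334 -0.51446863  0.17035862]
side pred [[318.0, 181.0], [318.0, 173.0], [295.0, 174.0], [294.0, 166.0]]
799.0 [[282.0, 154.0], [318.0, 154.0], [318.0, 187.0], [282.0, 187.0]]
wrist pred [[337.0, 330.0], [340.0, 368.0], [340.0, 184.0], [344.0, 199.0]]
2150.5 [[325.0, 220.0], [354.0, 220.0], [354.0, 346.0], [325.0, 346.0]]
```

Call:
{"name": "apply_moves", "arguments": {
  "targets": [0, 0, 0, 0, -1, 0, 0, 0, 0, -1, 0, 0, 0, 0, -1, 0, 0, -2, 0, -1, 0, 0, -5, 0, -1, 0, 0, -9, 0, -1, -3, 0, -13, 0, -1, -3, 0, -13, 0, -1]
}}

```text
time: 28.75
eef_pos: [0.5754, -0.0375, 0.1751]
tool_rot: [[0.993, 0.114, 0.008], [0.114, -0.993, -0.0], [0.008, 0.001, -1.0]]
wrist_force: [0.1, -0.0, 0.2]
gripper_width: 0.0876
grip_force: 0.0
```

Call:
{"name": "apply_moves", "arguments": {
  "targets": [-4, 0, -2, 0, -1, -8, 0, -4, 0, -1, -12, 0, -5, 0, -1, -15, 0, -5, 0, -1, -15, 0, -5, 0, -1]
}}

```text
time: 29.25
eef_pos: [0.4225, -0.0547, 0.2195]
tool_rot: [[0.993, 0.114, -0.0], [0.114, -0.993, -0.0], [-0.0, 0.0, -1.0]]
wrist_force: [-0.3, 0.0, 0.0]
gripper_width: 0.0877
grip_force: 0.0
```

```bash
python3 chk.py; python3 - <<'E'
from h import *
from bench import camera
w=camera('wrist'); cv2.imwrite('pics/j.png',w['img'][:,:,::-1])
P=[[*cab(x,.022),z] for x in(-.08,0) for z in(.077,.105)]; print(np.round(proj(w,P)).tolist())
im=w['img']; c=int(proj(w,[[*cab(-.04,.022),.1]])[0,0])
for x in (c-8,c,c+8): print(x,[(y,*im[y,x]) for y in range(0,400,10)][:40] if x==c else '')
E
```

```text
29.35 [ 0.42584062 -0.05408374  0.21959263] 0.08805006001126085 [-0.22539125 -0.04352192  0.71153858]
side pred [[318.0, 181.0], [318.0, 173.0], [295.0, 174.0], [294.0, 166.0]]
252.5 [[290.0, 178.0], [294.0, 168.0], [319.0, 178.0], [315.0, 188.0]]
wrist pred [[329.0, 28.0], [330.0, 21.0], [329.0, -74.0], [330.0, -92.0]]
357.5 [[316.0, 0.0], [329.0, 0.0], [329.0, 29.0], [316.0, 29.0]]
[[329.0, 33.0], [331.0, 26.0], [330.0, -69.0], [331.0, -86.0]]
322 
330 [(0, np.uint8(42), np.uint8(32), np.uint8(23)), (10, np.uint8(46), np.uint8(36), np.uint8(24)), (20, np.uint8(50), np.uint8(39), np.uint8(27)), (30, np.uint8(58), np.uint8(45), np.uint8(31)), (40, np.uint8(84), np.uint8(65), np.uint8(44)), (50, np.uint8(82), np.uint8(64), np.uint8(42)), (60, np.uint8(147), np.uint8(117), np.uint8(81)), (70, np.uint8(142), np.uint8(114), np.uint8(78)), (80, np.uint8(148), np.uint8(118), np.uint8(81)), (90, np.uint8(144), np.uint8(115), np.uint8(79)), (100, np.uint8(141), np.uint8(113), np.uint8(77)), (110, np.uint8(133), np.uint8(106), np.uint8(72)), (120, np.uint8(140), np.uint8(111), np.uint8(75)), 
[... 661 characters left out ...]
int8(157), np.uint8(126), np.uint8(87)), (270, np.uint8(156), np.uint8(126), np.uint8(86)), (280, np.uint8(150), np.uint8(121), np.uint8(83)), (290, np.uint8(140), np.uint8(111), np.uint8(76)), (300, np.uint8(143), np.uint8(115), np.uint8(78)), (310, np.uint8(132), np.uint8(106), np.uint8(72)), (320, np.uint8(46), np.uint8(45), np.uint8(44)), (330, np.uint8(62), np.uint8(60), np.uint8(60)), (340, np.uint8(34), np.uint8(34), np.uint8(34)), (350, np.uint8(149), np.uint8(120), np.uint8(81)), (360, np.uint8(145), np.uint8(116), np.uint8(79)), (370, np.uint8(157), np.uint8(127), np.uint8(87)), (380, np.uint8(153), np.uint8(123), np.uint8(84)), (390, np.uint8(106), np.uint8(82), np.uint8(51))]
338
```

```bash
python3 - <<'E'
from h import *
from bench import camera
s=camera('side'); t=camera('top')
def box(off,tilt):  # handle pulled out by off, drooping by tilt about front
    P=[]
    for a in (-.08,0):
        for b in(.022,.042):
            for z in(.073,.101): P.append([*cab(-off+a,b),z+a*tilt])
    return P
for off in(0,.012):
    for ti in(.05,.12,.2):
        h=cv2.convexHull(proj(s,box(off,ti)).astype(np.float32)); print(off,ti,np.round(cv2.boundingRect(h)),h.reshape(-1,2).round().tolist(), 'top',np.round(proj(t,box(off,ti)),1).min(0),np.round(proj(t,box(off,ti)),1).max(0))
m=(s['img'].max(2)<50).astype(np.uint8); m[:150]=0;m[205:]=0;m[:,:270]=0;m[:,340:]=0
k=max(cv2.findContours(m,0,1)[0],key=cv2.contourArea); print(cv2.boundingRect(k),cv2.approxPolyDP(k,2,True).reshape(-1,2).tolist())
g=t['img'].max(2)
m=(g<50).astype(np.uint8); m[:130]=0;m[190:]=0;m[:,:290]=0;m[:,360:]=0
for k in cv2.findContours(m,0,1)[0]:
    if cv2.contourArea(k)>30: print('top',cv2.boundingRect(k))
E
```

```text
0 0.05 [291 167  28  20] [[318.0, 175.0], [318.0, 183.0], [315.0, 187.0], [292.0, 178.0], [291.0, 171.0], [294.0, 167.0]] top [326.2 142.5] [336.6 173.1]
0 0.12 [291 167  28  22] [[318.0, 177.0], [318.0, 184.0], [315.0, 188.0], [292.0, 178.0], [291.0, 171.0], [294.0, 167.0]] top [326.2 142.5] [336.5 173.4]
0 0.2 [291 167  28  23] [[318.0, 179.0], [318.0, 186.0], [315.0, 190.0], [292.0, 178.0], [291.0, 171.0], [294.0, 167.0]] top [326.2 142.5] [336.4 173.6]
0.012 0.05 [294 168  29  20] [[322.0, 177.0], [322.0, 184.0], [319.0, 188.0], [295.0, 179.0], [295.0, 172.0], [298.0, 168.0]] top [326.6 146.8] [337.1 177.4]
0.012 0.12 [294 168  29  22] [[322.0, 178.0], [322.0, 185.0], [319.0, 189.0], [295.0, 179.0], [295.0, 172.0], [298.0, 168.0]] top [326.6 146.8] [337.  177.5]
0.012 0.2 [294 168  29  23] [[322.0, 180.0], [322.0, 187.0], [319.0, 191.0], [295.0, 179.0], [295.0, 172.0], [298.0, 168.0]] top [326.6 146.8] [336.9 177.8]
(291, 169, 28, 19) [[293, 170], [291, 178], [315, 187], [317, 178], [298, 169]]
```

```bash
python3 -c "
from bench import *
print(finish_job())"
```

```text
the job is handed in; nothing more can be done
None
```

I pushed the door shut onto its catch, found the hole in the bar by feel, pushed the locking pin home, let go and handed the job in. The camera check just before showed the handle against the door and nearly level. The hand-in gave no verdict, and I did not re-measure the things to be left alone.

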